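Index the dosing carousel to the next hole

ROBOT

A 6-joint arm with a two-finger parallel gripper is mounted at the origin on a cart in front of the work surface, level with it; the furniture and walls round the work are solid. World frame = base frame: x ahead of the robot, y to its left, z up, the work surface at z = 0. Lengths are in m, angles in rad, forces in N, time in s.
With the tool pointing down it reaches from about 0.3 to 0.95 m from the base axis. Payload 3.1 kg.
Tool frame: the origin (TCP) lies midway between the tips of the shut fingers; the grasp point (between the pads) lies 19 mm behind it; x points along the fingers, z is the direction in which the jaws open and shut, and the axes are right-handed (so a half turn about x gives the same grasp; the last joint's range is limited). The gripper opens to 85 mm and grips with 20 to 120 N. Pads are 22 mm wide; open, the fingers measure 114 mm over their backs; the gripper's body (76 mm by 85 mm) begins 54 mm behind the grasp point. The pads swing forward as they close: fully open they stand 13 mm farther back than shut.
Start: joints at [-1.264, 0.308, 1.634, -0, 1.2, -0.07], TCP at [0.23, -0.581, 0.231] pointing down, gripper open.
Joint ranges: [-3.06, 3.06], [-0.79, 1.96], [0.05, 2.63], [-1.19, 4.34], [0.05, 2.64], [-2.94, 2.94]. Speed limits (rad/s): [2.79, 2.79, 3.14, 3.14, 3.14, 3.14].

INTERFACE

Orientations are given as a rotation vector (axis times angle).
In Python, from cell import get_obs, optics, r, finder gives the robot as it stands.
- The arm moves only by the tool carry_out, never from a script. Its argument "series" is one flat list of numbers, 4 for each row, row after row: the shift along the tool's x, y, z in m, then the turn about the tool's x in rad. In form: [tx, ty, tz, twist, tx, ty, tz, twist, ...]. A call has 1 to 5 rows; each row shifts and turns the commanded pose from where the row before left it, along the tool's axes as they then stand; what a row does not reach is not made up. A row lasts 1/12 s, in which the tool goes at most 41.7 mm and 7.16 degrees, less where a joint would pass 70% of its speed; a pose out of reach is approached as far as the arm can. A call with a gripper value outside its range is refused whole. "hand" is the opening, from 0 (shut) to 1 (fully open), set as the call begins (left out, the last holds). The fingers move at their own pace and stop on an object; "newtons" is the grip in N (left out, the last holds). Time passes only in rows, so rows that do not move let the fingers close. It gives the time, the measured TCP pose, the force and the opening at its end, in the units of the state.
- get_obs(): the state, without advancing time (a new reading comes with each control period).
- optics.capture(name): name is "scene" or "top" or "wrist"; returns (picture, depth): 480x640x3 uint8, blue, green, red; 480x640 float32, m along the optical axis (not along the pixel's ray), 0 where there is no reading.
- optics.get_calibration(name): a dict with "fx", "fy", "cx", "cy" (pixels), "extrinsics" (4x4, takes a point from camera to world coordinates); the wrist camera has in their place "tool_from_camera" (4x4, takes a point from camera to tool coordinates, whose origin is the TCP and whose axes are the tool frame's). Camera axes: x right, y down, z forward; pixel columns grow to the right and rows downward; lengths in m; the calibration is good to about 2 mm. A picture is of the moment at which its call begins: read the wrist's pose just before it. get_calibration takes no time and is no camera call.
- r.hand_in(): hands the job in, once; it reports no verdict.
Trained networks look in the newest picture that a camera, given by its name, has taken for a name from the list of things; names that differ only in an ending like _2 or _b are one class to them, and where a whole thing is asked for, a point or a joint stands for the part that bears it (a point fixed in the world has none). Each returns a list of dicts, best first, with "score" (0 to 1); they miss things now and then, are a little off and sometimes report something else, mostly with a low value. They report only what shows in the picture. A call takes as long as a camera call. They do not tell look-alikes from the thing itself.
- finder.boxes_of(camera, query): "centre" ([x, y, z] in m, in world coordinates, good to about 4 mm: the middle of the surface that is visible of it).
- finder.spot_point(camera, query): "centre" ([x, y, z] in m, in world coordinates, good to about 4 mm: a listed point, or the origin of a listed thing).
The state is a dict: "t": time; "joints": joint angles; "dq": joint speeds; "joint_efforts": joint torques, N m; "ee_pos": TCP position; "orientation": TCP orientation; "force": force on the tool from outside, world axes, zero at the start; "ft_torque": the same for the moment, N m; "gripper_width": finger opening in m.
Only numpy, scipy, OpenCV 4.12 (cv2) and the standard library are available. Lean on these libraries where they do the work, as an engineer would, in place of code of your own. Each camera call takes 0.05 s, during which the arm holds its last target.

TASK

Bring the green cup under the dosing nozzle: with a fingertip in its dish, press the red knob of the indexing plunger down to free the carousel, push the table round by the knob one hole, the way that brings the cup to the nozzle, and let the plunger spring fully up into that hole. Push gently and grip nothing; touch neither the cup nor the beakers, keep them standing in their seats, do not turn past that hole or the wrong way, and leave the other things on the bench where they are.

Things in the scene. Friction and masses are not known exactly. Their poses are not given: they have to be found in the camera images.
- press_knob: Origin: centre of the dish floor of the red press knob that tops the spring plunger, on the table's ear, 140 mm from the table's axis; it goes round with the table. Round cap 52 mm outside, 18 mm tall; the open dish is about 43 mm across and 12 mm deep (rim 12 mm above this point). At rest this point is 68 mm above the worktop; pressing moves it straight down.
- plunger (a joint): Travel of the plunger, m: 0 = up, its 15 mm collar held by its spring in an 18 mm hole of the fixed index ring, table locked (0.7 degrees of play); over 0.006 = collar below the ring, table free; 0.0095 = stop. Spring 6 N at 0, 8 N at 0.006, 9.5 N at the stop. Between holes the ring holds it down at 0.006; at a hole it springs up by itself unless the knob is held down.
- table (a joint): Angle of the carousel table about its upright axis, rad: 0 at the start, positive = counter-clockwise seen from above. Index holes are 60 degrees (1.047 rad) apart, one of them at 0. It turns both ways, with about 1 N at the knob, stays where it is left, and stops at +-2.0.
- carousel_axis (a point): Point on the table's upright axis at the height of the seat floors, 44 mm above the worktop. The table is an aluminium disc 210 mm across with six seats (white rims 5 mm tall, 56 mm inside) 72 mm from the axis, 60 degrees apart; at the start the knob points away from the nozzle, toward the robot. Below it the fixed drum with steel index ring, 316 mm across, 30 mm tall.
- nozzle_seat (a point): Point on the seat floor straight below the dosing nozzle, 72 mm from carousel_axis on the side away from the robot; fixed to the base. The nozzle tip is 82 mm above it, on an arm (top 240 mm above the worktop) from a steel column 178 mm behind the axis; the white reservoir bottle stands on the base behind the column.
- carousel: The fixed base of the carousel, origin on the table's axis at worktop level; its x axis points from the axis to the nozzle, z up.
- green_cup_mid (a point): Centre, half-way up, of the green plastic sample cup, 57 mm across the rim, 34 mm tall, loose in the seat one place to the left or one place to the right of the nozzle.
- green_cup: The same cup, origin at the centre of its underside, z up.
- beaker_waiting_mid (a point): Centre, half-way up, of a clear glass beaker, 55 mm across, 68 mm tall, loose in the seat on the other side of the nozzle from the cup.
- beaker_waiting: The same beaker, origin at the centre of its underside, z up.
- beaker_nozzle_mid (a point): Centre, half-way up, of a like clear glass beaker, loose in the seat under the nozzle at the start.
- beaker_nozzle: The same beaker, origin at the centre of its underside, z up.
- tip_box: Blue pipette-tip box with clear lid, 82x120x72 mm, on the worktop in front of the platform scale; origin at the centre of its underside. Bystander.
- marker: Blue marker pen, 140 mm long, lying on the worktop. Bystander.
- amber_bottle: Amber reagent bottle with black cap, 68 mm across, 142 mm tall, between the scale and the balance. Bystander.
- slide_box: Small pale cardboard box, 58x82x32 mm, between the scale and the balance. Bystander.
Mind the look-alikes: they are no part of the job. Leave any purple look-alike of the beaker_waiting alone.

How it is judged:
On the way, in this order (a step that is already met when the one before it is completed fails the run):
1. the plunger is pressed in far enough to free the table, still at its first hole (value of joint plunger above 0.0055 m and value of joint table between -0.08 and 0.08 rad), for 0.05 s.
2. the table is turned one hole, the cup is under the nozzle and the plunger is up in the hole (value of joint plunger below 0.002 m and (value of joint table between 1.012 and 1.082 rad or value of joint table between -1.082 and -1.012 rad) and horizontal distance between green_cup_mid and nozzle_seat below 0.01 m), for 0.2 s.
At the end, for the whole second after the job is handed in: The table stands one hole (60 +- 2 degrees) from its start with the plunger up to within 2 mm, the green cup's centre is within 10 mm of the nozzle's line, and the cup and both beakers stand upright in their seats; the table is still (all of step 2 and angle between each of green_cup, beaker_waiting, beaker_nozzle's own z axis and vertical below 0.1 rad and z of green_cup_mid in the frame of carousel below 0.067 m and z of each of beaker_waiting_mid, beaker_nozzle_mid in the frame of carousel below 0.084 m and velocity of joint table between -0.02 and 0.02 rad/s); the robot touches nothing.
It fails at once if the cup or a beaker is touched by the robot (contact force between any of the fingers, the arm and green_cup above 0.5 N or contact force between any of the fingers, the arm and beaker_waiting above 0.5 N or contact force between any of the fingers, the arm and beaker_nozzle above 0.5 N).
It fails at once if the cup or a beaker is lifted or tipped (angle between any of green_cup, beaker_waiting, beaker_nozzle's own z axis and vertical above 0.35 rad or z of green_cup_mid in the frame of carousel above 0.073 m or z of any of beaker_waiting_mid, beaker_nozzle_mid in the frame of carousel above 0.09 m).
It fails at once if the table is turned well past the next hole (more than 80 degrees) or the wrong way (the cup 20 mm farther from the nozzle) (value of joint table above 1.4 rad or value of joint table below -1.4 rad or horizontal distance between green_cup_mid and nozzle_seat above 0.092 m).
It fails at once if the knob is gripped or shoved (over 40 N between the fingers and the knob) (contact force between the fingers and press_knob above 40 N).
It fails at once if another thing on the bench is moved by more than 15 mm or lifted (distance of any of tip_box, marker, amber_bottle, slide_box from where it was at the start of the episode above 0.015 m).
It also fails if it takes over 48 s, if anything falls off the work surface, if the arm or the gripper's body presses on something with over 40 N, if the wrist force passes 120 N, or if a joint passes its speed limit or range.

## Working session

There is one attempt and no reset: what is moved stays moved. The work goes in short steps, Python scripts to look and compute and a tool call to move; the robot and the scene stay as the last step left them, time stands still between calls to the robot, and variables do not carry over. Pictures are saved under pics/ and viewed, and the job is handed in when it is done.

Besides the shell and the picture viewer there is one more tool, called after "Emit:" by a JSON object that holds its "name" and its "arguments", one argument or row to a line. carry_out: Moves the arm, as the interface text tells. Its arguments: {"type":"object","properties":{"series":{"type":"array"},"hand":{"type":"number"},"newtons":{"type":"number"}},"required":["series"]}

```bash
ls; mkdir -p pics; cat > h.py <<'E'
import numpy as np, cv2
from scipy.spatial.transform import Rotation as R
from cell import get_obs, optics, r, finder
def snap(cam,fn):
    p,d=optics.capture(cam); cv2.imwrite('pics/'+fn,p); return p,d
def world(cam,u,v,z):
    c=optics.get_calibration(cam)
    if 'extrinsics' in c: T=np.array(c['extrinsics'])
    else:
        o=get_obs(); T=np.eye(4);T[:3,:3]=R.from_rotvec(o['orientation']).as_matrix();T[:3,3]=o['ee_pos'];T=T@np.array(c['tool_from_camera'])
    p=np.array([(u-c['cx'])/c['fx']*z,(v-c['cy'])/c['fy']*z,z,1]); return (T@p)[:3]
E
python3 - <<'E'
from h import *
np.set_printoptions(precision=4,suppress=True)
o=get_obs()
for k,v in o.items(): print(k,np.round(v,4))
print(R.from_rotvec(o['orientation']).as_matrix())
for c in ['scene','top']:
    snap(c,c+'0.png')
    for q in ['press_knob','carousel_axis','nozzle_seat','green_cup_mid','beaker_waiting_mid','beaker_nozzle_mid']:
        print(c,q,[(np.round(a['centre'],4),round(a['score'],2)) for a in finder.spot_point(c,q)][:4])
E
```

```text
pics
t 0.0
joints [-1.2637  0.309   1.6352 -0.      1.1997 -0.0697]
dq [ 0.0003  0.0003 -0.0009  0.0007  0.0015  0.0008]
joint_efforts [  0.0016 -41.5251 -27.6659   0.       0.0101   0.    ]
ee_pos [ 0.2297 -0.5804  0.23  ]
orientation [ 0.9287  1.3661 -0.9264]
force [ 0.0565  0.1015 -0.4694]
ft_torque [-0.0127 -0.0289  0.012 ]
gripper_width 0.0853
[[-0.0007  0.9298  0.368 ]
 [ 0.0022  0.368  -0.9298]
 [-1.      0.0001 -0.0023]]
scene press_knob [(array([0.4085, 0.185 , 0.0663]), 0.83), (array([0.6172, 0.1856, 0.077 ]), 0.26)]
scene carousel_axis [(array([0.5501, 0.1866, 0.0464]), 0.65)]
scene nozzle_seat [(array([0.6243, 0.1899, 0.0414]), 0.91)]
scene green_cup_mid [(array([0.5857, 0.1237, 0.062 ]), 0.64)]
scene beaker_waiting_mid [(array([0.7834, 0.3529, 0.031 ]), 0.65), (array([0.5826, 0.2478, 0.0794]), 0.62)]
scene beaker_nozzle_mid [(array([0.6203, 0.1893, 0.0743]), 0.64)]
top press_knob [(array([0.4152, 0.1805, 0.0696]), 0.7)]
top carousel_axis [(array([ 0.4933, -0.3139, -0.001 ]), 0.71)]
top nozzle_seat [(array([0.6204, 0.1861, 0.0431]), 0.88), (array([ 0.4947, -0.3137, -0.0011]), 0.58), (array([ 0.6183, -0.3099, -0.001 ]), 0.48)]
top green_cup_mid [(array([0.5866, 0.1254, 0.0625]), 0.58)]
top beaker_waiting_mid [(array([0.7821, 0.348 , 0.0343]), 0.78), (array([0.5844, 0.2532, 0.078 ]), 0.63)]
top beaker_nozzle_mid [(array([0.6193, 0.1852, 0.0784]), 0.57)]
```

View pics/scene0.png

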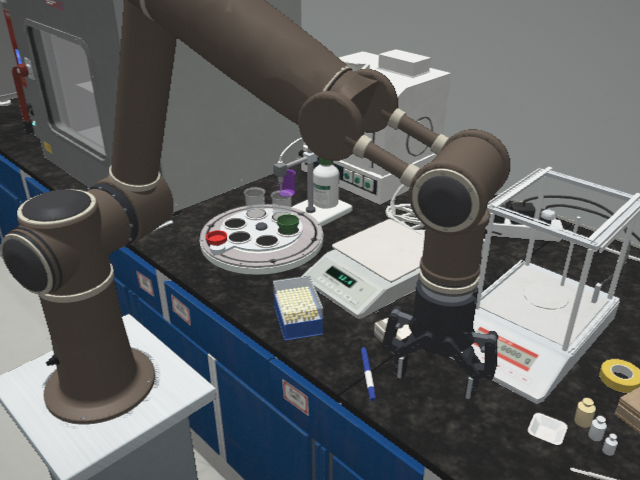

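View pics/top0.png

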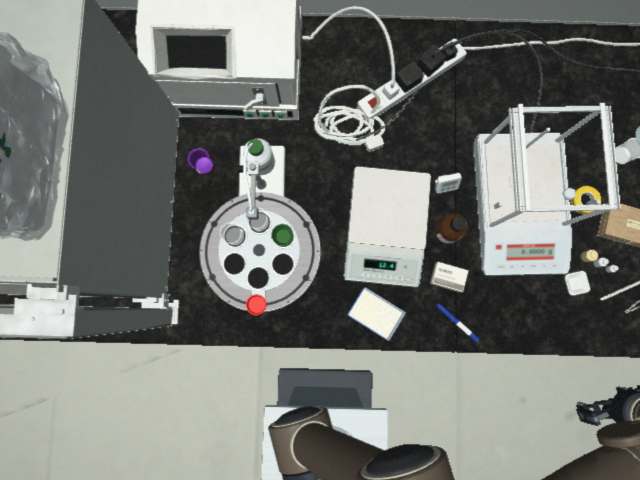

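Candidates: the red knob is at top (257,304) and scene (217,238). Other red things are the power-strip switch at top (372,102), the balance's red label at top (530,252) and the red object at scene (15,80). The knob on the ear is the only match. The green cup is at top (283,234), to the right of the nozzle. The other green thing is the reservoir cap at (256,146). The purple beaker at (200,160) is the look-alike. I'll check a crop.

```bash
python3 - <<'E'
import cv2
p=cv2.imread('pics/top0.png')[120:330,170:350]
cv2.imwrite('pics/crop0.png',cv2.resize(p,None,fx=2.8,fy=2.8,interpolation=cv2.INTER_CUBIC))
E
```

```text
(no output)
```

View pics/crop0.png

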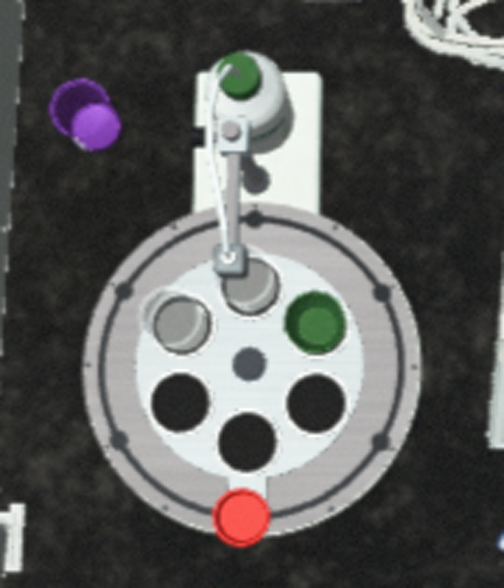

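Emit:
{"name": "carry_out", "arguments": {
  "series": [0,0.022,-0.032,0,0,0.022,-0.032,0,0,0.022,-0.032,0,0,0.022,-0.032,0,0,0.022,-0.032,0],
  "hand": 0,
  "newtons": 20
}}

```text
t: 1.12
ee_pos: [0.2734, -0.3903, 0.2312]
orientation: [0.928, 1.364, -0.928]
force: [0.6, 1.0, 0.6]
gripper_width: 0.0254
```

The crop shows the green cup in the seat to the right of the nozzle seat, at (316,322), and the red knob at the bottom at (241,517). The target hole is at (380,440). So the table turns counter-clockwise, and the knob moves from the bottom towards the right (-y).

Emit:
{"name": "carry_out", "arguments": {
  "series": [0,0.022,-0.032,0,0,0.022,-0.032,0,0,0.022,-0.032,0,0,0.022,-0.032,0,0,0.022,-0.032,0]
}}

```text
t: 1.53
ee_pos: [0.3168, -0.201, 0.2316]
orientation: [0.928, 1.363, -0.928]
force: [0.9, 0.1, 0.6]
gripper_width: -0.0003
```

Emit:
{"name": "carry_out", "arguments": {
  "series": [0,0.022,-0.032,0,0,0.022,-0.032,0,0,0.022,-0.032,0,0,0.022,-0.032,0,0,0.022,-0.032,0]
}}

```text
t: 1.95
ee_pos: [0.3604, -0.0116, 0.2319]
orientation: [0.928, 1.362, -0.927]
force: [0.5, -0.2, -0.4]
gripper_width: 0.0
```

Emit:
{"name": "carry_out", "arguments": {
  "series": [0,0.02,-0.03,0,0,0.01,-0.03,0,0,0.01,-0.02,0,0,0,0,0]
}}

```text
t: 2.28
ee_pos: [0.3681, 0.0791, 0.2317]
orientation: [0.925, 1.366, -0.922]
force: [0.2, -0.6, 0.3]
gripper_width: -0.0001
```

```bash
python3 - <<'E'
from h import *
np.set_printoptions(precision=4,suppress=True)
o=get_obs(); print(o['t'],o['ee_pos'],o['force'],o['joints'],o['gripper_width'])
p,d=snap('wrist','w1.png')
print(optics.get_calibration('wrist'))
for q in ['press_knob','carousel_axis','nozzle_seat']:
    print(q,[(np.round(a['centre'],4),round(a['score'],2)) for a in finder.spot_point('wrist',q)][:4])
E
```

```text
2.2833 [0.3681 0.0791 0.2317] [ 0.1785 -0.5854  0.3197] [ 0.0942 -0.2048  2.1724  0.002   1.1727  1.2824] -6.092735986529335e-05
{'fx': 347.34170900308635, 'fy': 347.34170900308635, 'cx': 317.4367063978522, 'cy': 236.40918633237186, 'tool_from_camera': array([[-0.0002, -0.2973,  0.9548, -0.1426],
       [-0.0011, -0.9548, -0.2973,  0.0748],
       [ 1.    , -0.0011, -0.0001,  0.0003],
       [ 0.    ,  0.    ,  0.    ,  1.    ]])}
press_knob [(array([0.4144, 0.1822, 0.0674]), 0.79)]
carousel_axis []
nozzle_seat [(array([0.4184, 0.183 , 0.0694]), 0.65)]
```

View pics/w1.png

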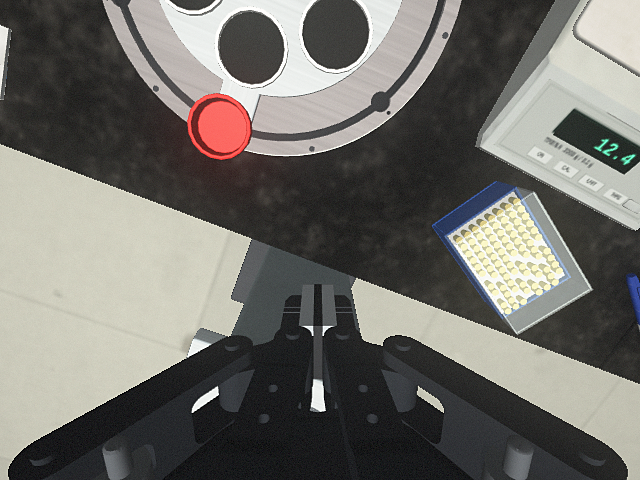

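The wrist view shows the knob dish at (219,126), the next ring hole at (380,101) and the shut fingertips at about (318,290). Next I'll measure from the depth images.

```bash
cat >> h.py <<'E'
def cloud(cam,d):
    c=optics.get_calibration(cam)
    if 'extrinsics' in c: T=np.array(c['extrinsics'])
    else:
        o=get_obs(); T=np.eye(4);T[:3,:3]=R.from_rotvec(o['orientation']).as_matrix();T[:3,3]=o['ee_pos'];T=T@np.array(c['tool_from_camera'])
    v,u=np.mgrid[:d.shape[0],:d.shape[1]]
    P=np.stack([(u-c['cx'])/c['fx']*d,(v-c['cy'])/c['fy']*d,d],-1)
    return P@T[:3,:3].T+T[:3,3]
def knob(cam,p,d):
    W=cloud(cam,d); h=cv2.cvtColor(p,cv2.COLOR_BGR2HSV)
    m=((h[...,0]<8)|(h[...,0]>172))&(h[...,1]>130)&(h[...,2]>80)&(d>0)
    m&=(np.hypot(W[...,0]-0.47,W[...,1]-0.14)<0.17)&(W[...,2]>.04)&(W[...,2]<.12)
    Q=W[m]; print(cam,'n',len(Q),'z pct',np.percentile(Q[:,2],[2,10,30,50,70,90,98]))
    top=Q[Q[:,2]>np.percentile(Q[:,2],98)-0.004]
    fit=lambda q:((q.max(0)+q.min(0))/2,q.max(0)-q.min(0))
    print(' rim mid',fit(top)); 
    A=np.c_[2*top[:,:2],np.ones(len(top))]; s=np.linalg.lstsq(A,(top[:,:2]**2).sum(1),rcond=None)[0]
    print(' rim circle',s[:2],np.sqrt(s[2]+s[0]**2+s[1]**2))
    lo=Q[abs(Q[:,2]-np.median(Q[:,2]))<.003]; print(' floor',lo.mean(0),fit(lo))
E
python3 - <<'E'
from h import *
np.set_printoptions(precision=4,suppress=True)
p,d=optics.capture('wrist'); knob('wrist',p,d)
W=cloud('wrist',d); print('hole',W[98:104,377:384].mean((0,1)), 'ring',W[110,360],'bench',W[200,150])
p,d=optics.capture('top'); knob('top',p,d)
W=cloud('top',d)
# ring outer circle: z 20..36 mm
m=(abs(W[...,2]-.03)<.006)&(np.hypot(W[...,0]-.55,W[...,1]-.186)<.19)
h=cv2.findContours(m.astype(np.uint8),cv2.RETR_EXTERNAL,cv2.CHAIN_APPROX_NONE)[0]
c=max(h,key=cv2.contourArea)[:,0]
q=W[c[:,1],c[:,0]][:,:2]
for k in range(4):
    s=np.linalg.lstsq(np.c_[2*q,np.ones(len(q))],(q**2).sum(1),rcond=None)[0];rr=np.sqrt(s[2]+s[0]**2+s[1]**2)
    e=abs(np.hypot(*(q-s[:2]).T)-rr); q=q[e<max(.003,1.5*np.median(e))]
print('ring circle',s[:2],rr,len(q))
E
```

```text
wrist n 3322 z pct [0.0667 0.0673 0.068  0.0687 0.0754 0.08   0.0808]
 rim mid (array([0.4089, 0.1812, 0.0797]), array([0.0513, 0.0509, 0.0057]))
 rim circle [0.4092 0.181 ] 0.02372780864479673
 floor [0.4089 0.1826 0.0682] (array([0.4089, 0.1797, 0.0687]), array([0.0429, 0.0465, 0.0059]))
hole [0.4823 0.0562 0.0242] ring [0.4677 0.0704 0.0246] bench [0.3013 0.2444 0.0003]
top n 232 z pct [0.0643 0.0663 0.0689 0.0706 0.0739 0.0823 0.0853]
 rim mid (array([0.4159, 0.1816, 0.0847]), array([0.0354, 0.0502, 0.0064]))
 rim circle [0.4101 0.182 ] 0.023687183325190937
 floor [0.4162 0.1816 0.0701] (array([0.4164, 0.1832, 0.0707]), array([0.0298, 0.0405, 0.0057]))
ring circle [0.5601 0.1912] 0.16155844902407002 107
```

Emit:
{"name": "carry_out", "arguments": {
  "series": [0.02,0.015,-0.016,0,0.02,0.015,-0.016,0,0.02,0.015,-0.016,0,0.02,0.015,-0.016,0,0.02,0.015,-0.016,0]
}}

```text
t: 3.0
ee_pos: [0.4091, 0.1774, 0.1305]
orientation: [0.93, 1.363, -0.929]
force: [1.2, 0.3, 1.1]
gripper_width: 0.0
```

```bash
python3 - <<'E'
from h import *
np.set_printoptions(precision=4,suppress=True)
o=get_obs(); print(o['t'],o['ee_pos'],o['force']); print(R.from_rotvec(o['orientation']).as_matrix())
p,d=snap('wrist','w2.png'); o=get_obs(); print(o['ee_pos']);knob('wrist',p,d)
for q in ['press_knob','carousel_axis','nozzle_seat','green_cup_mid']:
    print(q,[(np.round(a['centre'],4),round(a['score'],2)) for a in finder.spot_point('wrist',q)][:4])
E
```

```text
3.0 [0.4091 0.1774 0.1305] [1.1567 0.2865 1.0851]
[[ 0.0008  0.9308  0.3655]
 [ 0.      0.3655 -0.9308]
 [-1.      0.0007  0.0002]]
[0.4083 0.1794 0.1269]
wrist n 5208 z pct [0.0634 0.0639 0.0645 0.0651 0.0707 0.0764 0.0772]
 rim mid (array([0.408 , 0.1838, 0.0758]), array([0.0514, 0.0509, 0.0051]))
 rim circle [0.4085 0.184 ] 0.02368165697578301
 floor [0.4069 0.1836 0.0647] (array([0.4096, 0.1837, 0.0653]), array([0.047 , 0.0426, 0.0055]))
press_knob []
carousel_axis [(array([0.5473, 0.1876, 0.0494]), 0.97)]
nozzle_seat []
green_cup_mid [(array([ 0.5519,  0.1839, -0.0016]), 0.38)]
```

View pics/w2.png

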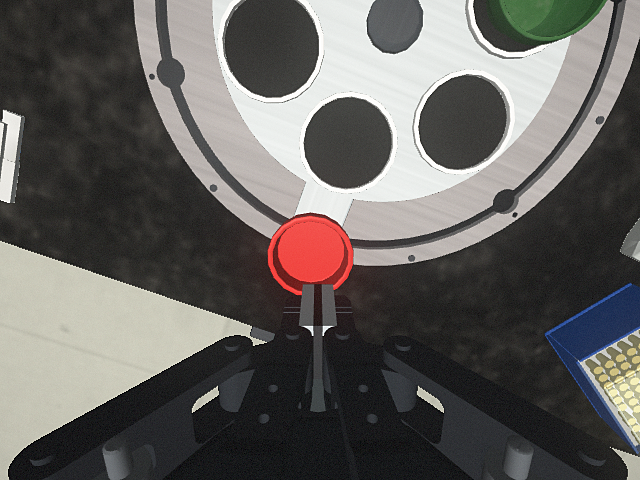

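The shut tip, at (318,290), sits just above the knob dish, at (310,252). The next hole is at (504,201). I'll measure both neighbouring holes to get the axis and the target.

```bash
python3 - <<'E'
from h import *
np.set_printoptions(precision=4,suppress=True)
o=get_obs(); print(o['t'],o['ee_pos'])
p,d=optics.capture('wrist')
W=cloud('wrist',d); 
g=cv2.cvtColor(p,cv2.COLOR_BGR2GRAY)
for n,(u,v) in dict(L=(171,72),Rr=(504,201)).items():
    m=(g[v-16:v+17,u-16:u+17]<100).astype(np.uint8)
    m=cv2.morphologyEx(m,cv2.MORPH_OPEN,cv2.getStructuringElement(cv2.MORPH_ELLIPSE,(15,15)))
    ys,xs=np.nonzero(m); cu,cv_=xs.mean()+u-16,ys.mean()+v-16
    q=W[v-16:v+17,u-16:u+17][m==0]; zr=np.median(q[:,2])
    # intersect ray with ring plane
    a=world('wrist',cu,cv_,0.1);b=world('wrist',cu,cv_,0.3);s=(zr-a[2])/(b[2]-a[2]);print(n,len(xs),cu,cv_,a+s*(b-a),'ringz',np.percentile(q[:,2],[10,50,90]))
a=world('wrist',395,22,.1);b=world('wrist',395,22,.3);s=(.046-a[2])/(b[2]-a[2]);print('hub',a+s*(b-a),W[22,395])
knob('wrist',p,d)
E
```

```text
3.25 [0.4084 0.1766 0.1315]
L 658 170.06990881458967 70.45592705167174 [0.4769 0.3047 0.0305] ringz [0.0268 0.0305 0.0316]
Rr 373 502.4745308310992 199.05630026809652 [0.4819 0.0634 0.0303] ringz [0.0251 0.0303 0.0314]
hub [0.5496 0.1835 0.046 ] [0.547  0.1843 0.0542]
wrist n 5247 z pct [0.0675 0.0681 0.0687 0.0692 0.0749 0.0806 0.0814]
 rim mid (array([0.4094, 0.182 , 0.0799]), array([0.0515, 0.0508, 0.005 ]))
 rim circle [0.4099 0.1821] 0.023684115124535
 floor [0.4085 0.1816 0.0688] (array([0.411 , 0.1817, 0.0694]), array([0.0469, 0.0426, 0.0056]))
```

Emit:
{"name": "carry_out", "arguments": {
  "series": [0.015,0.002,0,0,0.015,0,0,0,0.015,0,0,0,0.01,0,0,0,0,0,0,0]
}}

```text
t: 3.72
ee_pos: [0.4089, 0.1772, 0.0755]
orientation: [0.927, 1.365, -0.93]
force: [-1.0, -0.2, 1.0]
gripper_width: -0.0001
```

```bash
python3 - <<'E'
from h import *
o=get_obs(); print(o['t'],o['ee_pos'],o['force'])
p,d=snap('wrist','w3.png')
p=p[200:330,230:400]; cv2.imwrite('pics/w3c.png',cv2.resize(p,None,fx=4,fy=4))
E
```

```text
3.7167 [0.40888827 0.1771811  0.07545808] [-0.99382031 -0.16994023  1.00479163]
```

View pics/w3c.png

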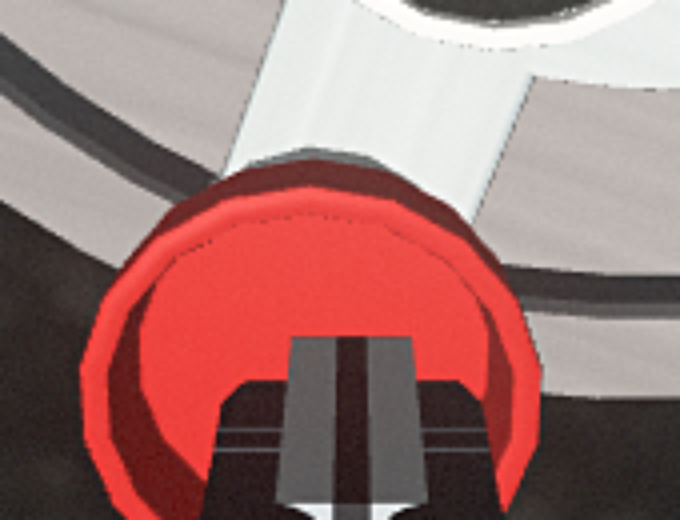

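The tip is inside the dish, at crop (350,400), clear of the rim. Pressing down slowly.

Emit:
{"name": "carry_out", "arguments": {
  "series": [0.004,0,0,0,0.004,0,0,0,0.004,0,0,0,0.002,0,0,0,0,0,0,0]
}}

```text
t: 4.18
ee_pos: [0.4114, 0.1787, 0.0631]
orientation: [0.928, 1.363, -0.926]
force: [0.3, -1.1, 7.0]
gripper_width: -0.0002
```

Emit:
{"name": "carry_out", "arguments": {
  "series": [0.002,0,0,0,0,0,0,0,0,0,0,0]
}}

```text
t: 4.43
ee_pos: [0.4114, 0.1787, 0.0614]
orientation: [0.928, 1.363, -0.926]
force: [-0.3, -1.3, 8.2]
gripper_width: 0.0001
```

```bash
python3 - <<'E'
from h import *
np.set_printoptions(precision=4,suppress=True)
for i in range(4):
    p,d=optics.capture('wrist'); o=get_obs(); print(o['t'],o['ee_pos'],o['force'])
cv2.imwrite('pics/w4.png',p); knob('wrist',p,d)
E
```

```text
4.4833 [0.4114 0.1788 0.0615] [-0.8979 -1.0144  6.9983]
4.5333 [0.4114 0.1788 0.0615] [-1.4792 -0.4517  7.1908]
4.5833 [0.4113 0.1787 0.0615] [-0.7092 -1.2302  6.9174]
4.6333 [0.4114 0.1788 0.0615] [-1.4427  0.5329  7.2576]
wrist n 5129 z pct [0.0606 0.0611 0.0618 0.0649 0.0727 0.0738 0.0744]
 rim mid (array([0.4118, 0.182 , 0.089 ]), array([0.0466, 0.0508, 0.0372]))
 rim circle [0.4099 0.1823] 0.023527736635635177
 floor [0.4131 0.189  0.0636] (array([0.4123, 0.1834, 0.0649]), array([0.0451, 0.047 , 0.006 ]))
```

Emit:
{"name": "carry_out", "arguments": {
  "series": [0.0015,0,0,0,0,0,0,0,0,0,0,0]
}}

```text
t: 4.88
ee_pos: [0.4114, 0.1788, 0.06]
orientation: [0.928, 1.363, -0.926]
force: [-1.5, -1.5, 8.6]
gripper_width: 0.0002
```

```bash
python3 - <<'E'
from h import *
np.set_printoptions(precision=4,suppress=True)
o=get_obs(); print(o['t'],o['ee_pos'],o['force'])
M=R.from_rotvec(o['orientation']).as_matrix()
a=np.deg2rad(np.r_[182.4,184:252:3])
P=np.c_[.549+.138*np.cos(a),.1845+.138*np.sin(a),0*a]
D=np.diff(P,axis=0)@M
for x,d,q in zip(np.rad2deg(a[1:]),D,P[1:]): print(round(x,1),d,q)
E
```

```text
4.8833 [0.4114 0.1788 0.06  ] [-1.4999 -1.4757  8.5598]
184.0 [-0.     -0.0012  0.0037] [0.4113 0.1749 0.    ]
187.0 [-0.     -0.002   0.0069] [0.412  0.1677 0.    ]
190.0 [-0.     -0.0016  0.007 ] [0.4131 0.1605 0.    ]
193.0 [-0.     -0.0013  0.0071] [0.4145 0.1535 0.    ]
196.0 [ 0.     -0.0009  0.0072] [0.4163 0.1465 0.    ]
199.0 [ 0.     -0.0005  0.0072] [0.4185 0.1396 0.    ]
202.0 [ 0.     -0.0001  0.0072] [0.421  0.1328 0.    ]
205.0 [0.     0.0002 0.0072] [0.4239 0.1262 0.    ]
208.0 [0.     0.0006 0.0072] [0.4272 0.1197 0.    ]
211.0 [0.     0.001  0.0072] [0.4307 0.1134 0.    ]
214.0 [0.     0.0014 0.0071] [0.4346 0.1073 0.    ]
217.0 [0.     0.0017 0.007 ] [0.4388 0.1014 0.    ]
220.0 [0.     0.0021 0.0069] [0.4433 0.0958 0.    ]
223.0 [0.     0.0025 0.0068] [0.4481 0.0904 0.    ]
226.0 [0.     0.0028 0.0067] [0.4531 0.0852 0.    ]
229.0 [0.     0.0032 0.0065] [0.4585 0.0804 0.    ]
232.0 [0.     0.0035 0.0063] [0.464  0.0758 0.    ]
235.0 [0.     0.0038 0.0061] [0.4698 0.0715 0.    ]
238.0 [0.     0.0041 0.0059] [0.4759 0.0675 0.    ]
241.0 [0.     0.0044 0.0057] [0.4821 0.0638 0.    ]
244.0 [0.     0.0047 0.0055] [0.4885 0.0605 0.    ]
247.0 [0.     0.005  0.0052] [0.4951 0.0575 0.    ]
250.0 [0.     0.0053 0.0049] [0.5018 0.0548 0.    ]
```

Emit:
{"name": "carry_out", "arguments": {
  "series": [0,-0.001,0.004,0,0,-0.002,0.007,0,0,-0.002,0.007,0,0,-0.001,0.007,0,0,0,0,0]
}}

```text
t: 5.3
ee_pos: [0.4157, 0.1527, 0.0603]
orientation: [0.929, 1.362, -0.925]
force: [-0.3, -0.6, 7.4]
gripper_width: -0.0001
```

```bash
python3 - <<'E'
from h import *
np.set_printoptions(precision=4,suppress=True)
o=get_obs(); print(o['t'],o['ee_pos'],o['force'])
p,d=snap('wrist','w5.png');knob('wrist',p,d)
E
```

```text
5.3 [0.4157 0.1527 0.0603] [-0.2717 -0.5817  7.4351]
wrist n 4877 z pct [0.0594 0.06   0.0607 0.064  0.0715 0.0725 0.0731]
 rim mid (array([0.4148, 0.1569, 0.0872]), array([0.0458, 0.051 , 0.036 ]))
 rim circle [0.4128 0.157 ] 0.02350380915436171
 floor [0.4161 0.1648 0.0631] (array([0.4146, 0.158 , 0.064 ]), array([0.0453, 0.0449, 0.006 ]))
```

View pics/w5.png

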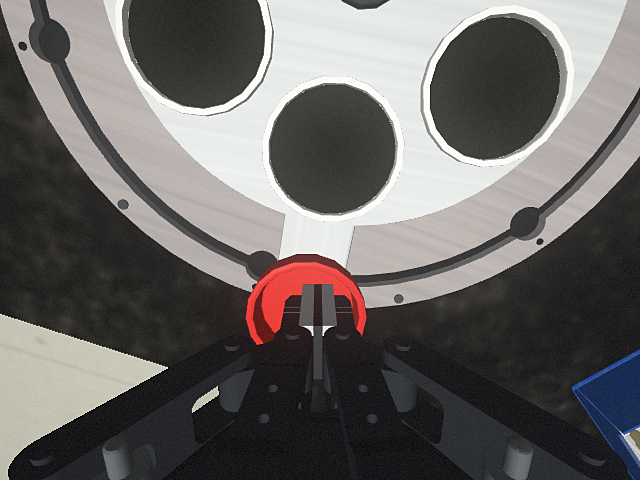

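The table is turning: the knob centre has moved 25 mm towards the hole at (527,223), and the starting hole shows behind it at (262,265). Next I'll lift the tip to about 0.069 so the ring holds the plunger down, then push on by the dish wall.

Emit:
{"name": "carry_out", "arguments": {
  "series": [-0.009,0,0,0,0,-0.001,0.007,0,0,0,0.007,0,0,0,0.007,0,0,0,0,0]
}}

```text
t: 5.77
ee_pos: [0.4213, 0.1322, 0.0679]
orientation: [0.928, 1.363, -0.927]
force: [0.9, 0.7, -0.3]
gripper_width: 0.0
```

```bash
python3 - <<'E'
from h import *
np.set_printoptions(precision=4,suppress=True)
o=get_obs(); print(o['t'],o['ee_pos'],o['force'])
p,d=snap('wrist','w6.png');knob('wrist',p,d)
cv2.imwrite('pics/w6c.png',cv2.resize(p[160:360,200:600],None,fx=2,fy=2))
E
```

```text
5.7667 [0.4213 0.1322 0.0679] [ 0.936   0.7103 -0.3077]
wrist n 5648 z pct [0.061  0.0615 0.0621 0.0628 0.0707 0.074  0.0747]
 rim mid (array([0.4166, 0.1466, 0.0932]), array([0.0485, 0.045 , 0.045 ]))
 rim circle [0.4161 0.144 ] 0.02332942124470494
 floor [0.4157 0.1506 0.0622] (array([0.4167, 0.1463, 0.0629]), array([0.0478, 0.043 , 0.0057]))
```

View pics/w6c.png

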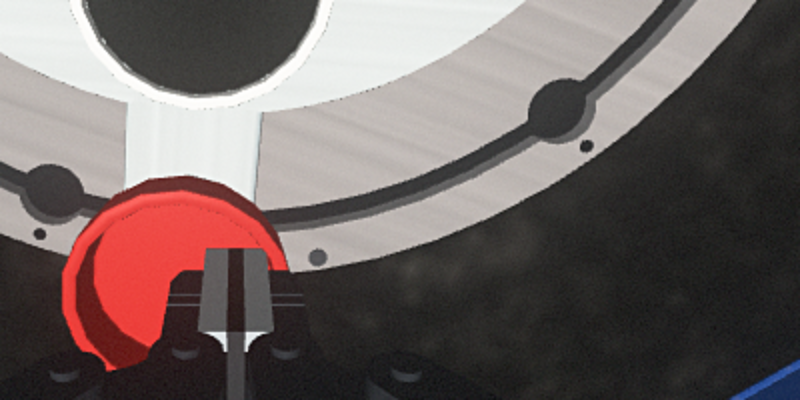

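The tip, at crop (235,250), now pushes on the leading dish wall. It leads the knob centre by about 13 mm, and the plunger is held at 6 mm by the ring. Pushing on round the arc.

Emit:
{"name": "carry_out", "arguments": {
  "series": [-0.001,0,0.007,0,0,0.0006,0.007,0,0,0.001,0.007,0,0,0.0014,0.007,0,0,0.0017,0.007,0]
}}

```text
t: 6.23
ee_pos: [0.4361, 0.1026, 0.0679]
orientation: [0.928, 1.368, -0.929]
force: [-0.9, 5.2, 0.8]
gripper_width: -0.0
```

Emit:
{"name": "carry_out", "arguments": {
  "series": [0,0.002,0.007,0,0,0.0025,0.007,0,0,0.003,0.0065,0,0,0.003,0.0065,0,0,0,0,0]
}}

```text
t: 6.65
ee_pos: [0.4562, 0.0805, 0.0678]
orientation: [0.927, 1.367, -0.93]
force: [-1.3, 1.2, 0.4]
gripper_width: -0.0
```

```bash
python3 - <<'E'
from h import *
np.set_printoptions(precision=4,suppress=True)
o=get_obs(); print(o['t'],o['ee_pos'],o['force'])
p,d=snap('wrist','w7.png');knob('wrist',p,d)
cv2.imwrite('pics/w7c.png',cv2.resize(p[160:360,200:600],None,fx=2,fy=2))
e=np.array(o['ee_pos'])-[.549,.1845,0]; print(np.rad2deg(np.arctan2(e[1],e[0]))%360,np.hypot(*e[:2]))
E
```

```text
6.65 [0.4562 0.0805 0.0678] [-1.2653  1.1538  0.3583]
wrist n 4660 z pct [0.0612 0.0617 0.0623 0.0634 0.0725 0.0742 0.0749]
 rim mid (array([0.4508, 0.0893, 0.0936]), array([0.047 , 0.0482, 0.0454]))
 rim circle [0.4492 0.088 ] 0.023488615905878016
 floor [0.4494 0.0967 0.0625] (array([0.45  , 0.0917, 0.0634]), array([0.0469, 0.0415, 0.006 ]))
228.257174347951 0.13933949808300133
```

View pics/w7c.png

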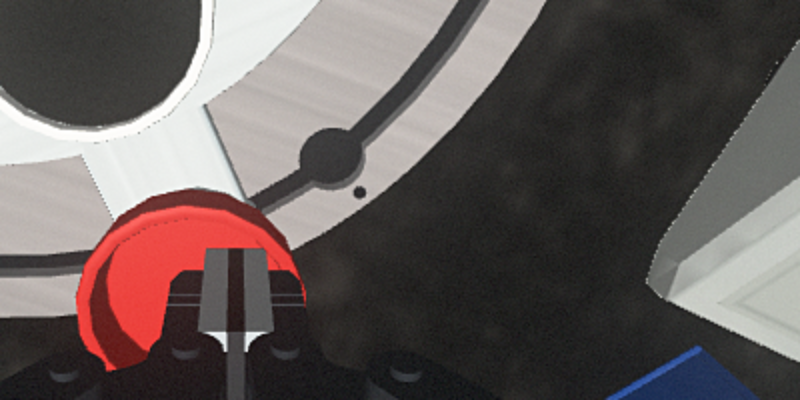

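The knob centre is at about 224° and the hole is ahead at crop (332,157), roughly 17° to go. I'll go closer, then use fine steps.

Emit:
{"name": "carry_out", "arguments": {
  "series": [-0.001,0.0032,0.0065,0,0,0.0035,0.0063,0,0,0.0038,0.0061,0,0,0.0041,0.0059,0,0,0,0,0]
}}

```text
t: 7.12
ee_pos: [0.478, 0.063, 0.0685]
orientation: [0.925, 1.369, -0.931]
force: [-2.5, 1.6, -2.1]
gripper_width: 0.0002
```

```bash
python3 - <<'E'
from h import *
np.set_printoptions(precision=4,suppress=True)
o=get_obs(); print(o['t'],o['ee_pos'],o['force'])
p,d=snap('wrist','w8.png');knob('wrist',p,d)
cv2.imwrite('pics/w8c.png',cv2.resize(p[160:360,200:600],None,fx=2,fy=2))
e=np.array(o['ee_pos'])-[.549,.1845,0]; print(np.rad2deg(np.arctan2(e[1],e[0]))%360,np.hypot(*e[:2]))
E
```

```text
7.1167 [0.478  0.063  0.0685] [-2.4623  1.5634 -2.0768]
wrist n 4517 z pct [0.0612 0.0617 0.0624 0.0638 0.0725 0.0743 0.075 ]
 rim mid (array([0.472 , 0.0712, 0.0946]), array([0.0463, 0.0491, 0.0471]))
 rim circle [0.4703 0.0703] 0.023415722939528285
 floor [0.4705 0.0793 0.0626] (array([0.4714, 0.0738, 0.0638]), array([0.0467, 0.0408, 0.006 ]))
239.6725502450688 0.14070682516518618
```

View pics/w8c.png

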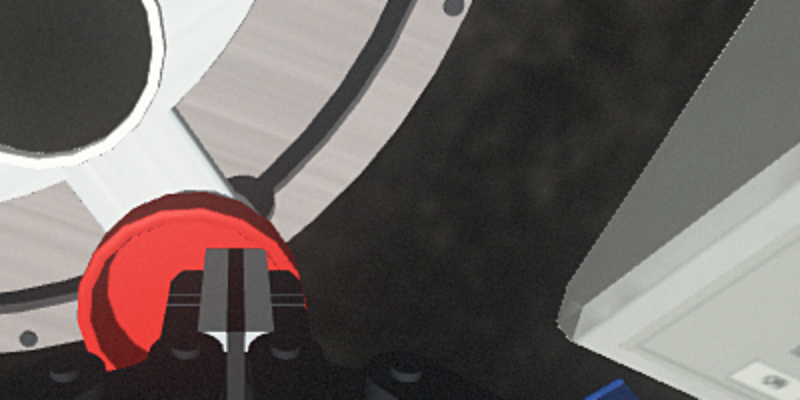

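Emit:
{"name": "carry_out", "arguments": {
  "series": [0,0.0018,0.0018,0,0,0.0018,0.0018,0,0,0.0018,0.0018,0,0,0.0018,0.0018,0,0,0,0,0]
}}

```text
t: 7.58
ee_pos: [0.4869, 0.0592, 0.0687]
orientation: [0.925, 1.369, -0.931]
force: [-5.1, 1.5, -1.9]
gripper_width: -0.0002
```

```bash
cat >c.py <<'E'
from h import *
np.set_printoptions(precision=4,suppress=True)
o=get_obs(); print(o['t'],o['ee_pos'],o['force'])
p,d=optics.capture('wrist');knob('wrist',p,d)
e=np.array(o['ee_pos'])-[.549,.1845,0]; print(np.rad2deg(np.arctan2(e[1],e[0]))%360,np.hypot(*e[:2]))
E
python3 c.py
```

```text
7.5833 [0.4869 0.0592 0.0687] [-5.0702  1.4733 -1.9226]
wrist n 4150 z pct [0.0613 0.0619 0.0625 0.0648 0.0731 0.0744 0.0751]
 rim mid (array([0.4803, 0.0657, 0.0944]), array([0.0459, 0.0493, 0.0466]))
 rim circle [0.4783 0.065 ] 0.02356333386175483
 floor [0.4787 0.075  0.0631] (array([0.4794, 0.0691, 0.0648]), array([0.0466, 0.0411, 0.006 ]))
243.61512276396297 0.1398426580133212
```

Emit:
{"name": "carry_out", "arguments": {
  "series": [0,0.001,0.001,0,0,0.001,0.001,0,0,0,0,0]
}}

```text
t: 7.88
ee_pos: [0.4929, 0.0575, 0.0703]
orientation: [0.926, 1.362, -0.926]
force: [-1.8, -2.8, 5.1]
gripper_width: 0.0001
```

```bash
python3 c.py
```

```text
7.8833 [0.4929 0.0575 0.0703] [-1.8491 -2.7659  5.1069]
wrist n 3899 z pct [0.0653 0.0659 0.0666 0.0706 0.0774 0.0785 0.0791]
 rim mid (array([0.4871, 0.062 , 0.0971]), array([0.0447, 0.0497, 0.044 ]))
 rim circle [0.4843 0.0614] 0.02369541726706154
 floor [0.4902 0.0718 0.0707] (array([0.4866, 0.0659, 0.0706]), array([0.0449, 0.0406, 0.006 ]))
246.1595382583269 0.13887405419135113
```

The plunger has jumped up into the hole and now rests on the tip, which feels about 5 N upward. Lifting straight up.

Emit:
{"name": "carry_out", "arguments": {
  "series": [-0.002,0,0,0,-0.002,0,0,0,-0.002,0,0,0,0,0,0,0]
}}

```text
t: 8.27
ee_pos: [0.4931, 0.0583, 0.0764]
orientation: [0.929, 1.362, -0.926]
force: [-0.9, 0.7, 0.4]
gripper_width: -0.0001
```

```bash
python3 c.py
```

```text
8.2667 [0.4931 0.0583 0.0764] [-0.8929  0.6941  0.4496]
wrist n 3948 z pct [0.067  0.0676 0.0683 0.0727 0.0791 0.0801 0.0808]
 rim mid (array([0.486 , 0.0616, 0.0977]), array([0.0462, 0.0507, 0.0418]))
 rim circle [0.4838 0.0615] 0.02374407535998404
 floor [0.4895 0.0719 0.0727] (array([0.4861, 0.0662, 0.0727]), array([0.0451, 0.0405, 0.006 ]))
246.1215108406124 0.13803158821880754
```

The rim is back at 0.080, its rest height, so the plunger is up. Retracting.

Emit:
{"name": "carry_out", "arguments": {
  "series": [-0.01,0,0,0,-0.025,0,0,0,-0.03,0,0,0,-0.03,0,0,0,-0.03,0,0,0]
}}

```text
t: 8.73
ee_pos: [0.4927, 0.0582, 0.203]
orientation: [0.928, 1.363, -0.926]
force: [0.8, -0.7, -0.5]
gripper_width: -0.0001
```

Emit:
{"name": "carry_out", "arguments": {
  "series": [0,-0.03,0.01,0,0,-0.03,0.01,0,0,-0.03,0.01,0,0,0,0,0,0,0,0,0]
}}

```text
t: 9.15
ee_pos: [0.4194, -0.0035, 0.2016]
orientation: [0.93, 1.361, -0.927]
force: [0.3, 0.6, -1.1]
gripper_width: 0.0002
```

```bash
python3 - <<'E'
from h import *
np.set_printoptions(precision=4,suppress=True)
for c in ['top','scene','wrist']:
    p,d=snap(c,c+'9.png')
    if c!='scene': knob(c,p,d)
    for q in ['press_knob','green_cup_mid','nozzle_seat','carousel_axis','beaker_waiting_mid','beaker_nozzle_mid']:
        print(c,q,[(np.round(a['centre'],4),round(a['score'],2)) for a in finder.spot_point(c,q)][:3])
o=get_obs(); print(o['t'],o['ee_pos'],o['force'])
a=cv2.imread('pics/top9.png')[120:330,170:350]; b=cv2.imread('pics/scene9.png')[140:290,180:360]
cv2.imwrite('pics/c9.png',np.hstack([cv2.resize(a,(400,467)),cv2.resize(b,(400,467))]))
E
```

```text
top n 162 z pct [0.0652 0.0672 0.0697 0.0724 0.0772 0.0824 0.0847]
 rim mid (array([0.4891, 0.0614, 0.084 ]), array([0.0406, 0.0476, 0.0061]))
 rim circle [0.4853 0.0619] 0.023257854763031174
 floor [0.4914 0.0689 0.0719] (array([0.4896, 0.063 , 0.0722]), array([0.0357, 0.0401, 0.0052]))
top press_knob [(array([0.6192, 0.1865, 0.0444]), 0.56), (array([0.4872, 0.061 , 0.0694]), 0.48)]
top green_cup_mid [(array([0.6196, 0.1884, 0.0606]), 0.85)]
top nozzle_seat [(array([0.6213, 0.1859, 0.0449]), 0.92), (array([0.6204, 0.1912, 0.0628]), 0.34)]
top carousel_axis [(array([0.5498, 0.1857, 0.0495]), 0.69)]
top beaker_waiting_mid [(array([0.7821, 0.3514, 0.0346]), 0.93), (array([0.5124, 0.2494, 0.0774]), 0.87)]
top beaker_nozzle_mid [(array([0.581 , 0.2473, 0.081 ]), 0.93)]
scene press_knob [(array([0.4821, 0.0617, 0.0698]), 0.85), (array([0.5491, 0.1839, 0.0452]), 0.4)]
scene green_cup_mid [(array([0.6177, 0.1855, 0.0612]), 0.85), (array([0.5498, 0.1859, 0.0005]), 0.16)]
scene nozzle_seat [(array([0.6189, 0.1871, 0.0401]), 0.55)]
scene carousel_axis [(array([0.5515, 0.1871, 0.045 ]), 0.79)]
scene beaker_waiting_mid [(array([0.5074, 0.2437, 0.0804]), 0.9), (array([0.7829, 0.3526, 0.0311]), 0.47)]
scene beaker_nozzle_mid [(array([0.577 , 0.2511, 0.0768]), 0.54), (array([ 0.6223, -0.3135,  0.0023]), 0.17)]
wrist n 4152 z pct [0.0667 0.0674 0.068  0.0687 0.0747 0.0801 0.081 ]
 rim mid (array([0.483 , 0.0613, 0.0795]), array([0.0512, 0.0511, 0.0051]))
 rim circle [0.4831 0.061 ] 0.023694359799791877
 floor [0.4833 0.0618 0.0682] (array([0.483 , 0.0614, 0.0687]), array([0.0427, 0.0426, 0.0058]))
wrist press_knob [(array([0.4844, 0.0633, 0.0714]), 0.94)]
wrist green_cup_mid []
wrist nozzle_seat [(array([0.4866, 0.0664, 0.0709]), 0.34)]
wrist carousel_axis []
wrist beaker_waiting_mid []
wrist beaker_nozzle_mid []
10.2 [ 0.4195 -0.0029  0.2008] [-0.6347  1.0493  0.5879]
```

View pics/c9.png

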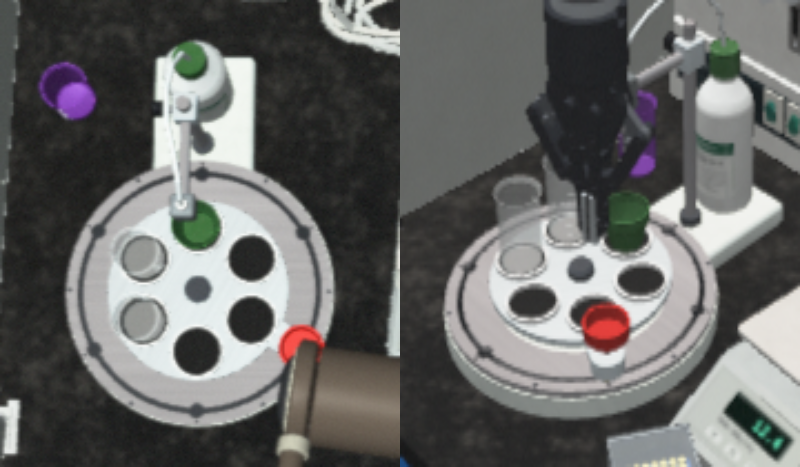

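View pics/wrist9.png

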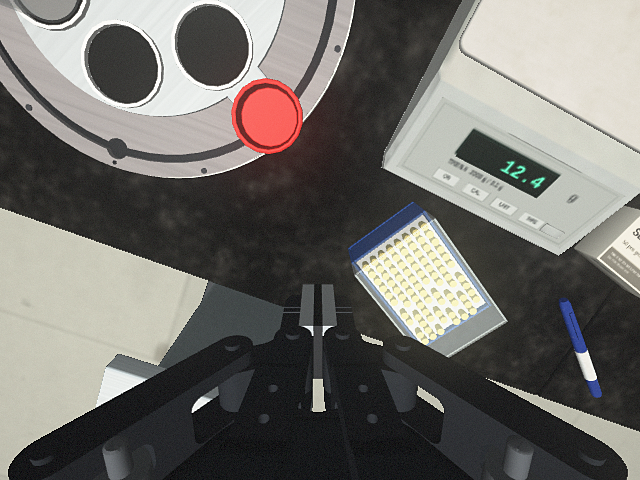

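The pictures show the green cup under the nozzle at (196,225) in the left crop, with both beakers upright in their seats at (142,258) and (142,318). The knob is over the target hole with its floor at 0.068, so the plunger is fully up. The gripper is clear and the tip box and marker have not moved. Handing in.

```bash
python3 -c "
from cell import r
print(r.hand_in())"
```

```text
the job is handed in; nothing more can be done
None
```

The green cup is now under the dosing nozzle, one hole round, with the plunger up. I handed the job in at about 10.2 s; no verdict is reported.

**What I did:** With the gripper shut, I put the tip in the red knob's dish and pressed the plunger down about 8 mm, at about 8.6 N. I pushed the table counter-clockwise, lifting the tip about 8 mm after the first 25 mm so the plunger could spring up by itself. It dropped into the next hole, and I then lifted straight out and backed away.

**Last checks:**
- **Cup:** its centre is about 2–3 mm from the measured nozzle seat, in both the top and scene views.
- **Plunger:** the dish floor is at 0.068 m and the rim at 0.080 m, the same as at the start, so it is fully up.
- **Table:** the knob is at (0.483, 0.061), within 3 mm of the measured hole. That is about 60° from the start.
- **Beakers and bystanders:** both beakers look upright in their seats. The tip box and marker look unmoved by eye.

**Where the checks were less clean:**
- **Plunger landing:** when it first sprang up, it rested on my fingertip, with about 5 N upward. It was 1–2 mm short of fully up until I lifted the tip.
- **Knob and nozzle seat:** the network put them in the wrong place in a few views. I relied on the depth measurements instead.
- **Waiting beaker:** the network also picked up the purple look-alike, which I ignored and left alone.

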